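Turn up the trimmer of a lamp driver with the tuning tool

TASK

Take the orange plastic tuning tool out of its wooden stand and, with its blade pushed gently into the slot of the brass trimmer screw in the grey lamp-driver housing, turn the screw clockwise (seen from above) until you feel it reach its end stop. Push lightly and do not force the screw against the stop. Then put the tool back in the stand, seated upright as it was, and leave the other things on the bench alone.

Things in the scene. Friction and masses are not known exactly. Their poses are not given: they have to be found in the camera images.
- housing: Fixed grey open-topped metal housing of a lamp driver, 120 (x) x 200 (y) x 55 mm high, screwed to the bench. Origin: centre of its underside; z up. All parts inside stay below the rim. In it sits the trimmer: a blue square body, 38 mm, holding a round brass screw, 25 mm across, with one straight slot right across it, 4 mm wide, 5 mm deep; black below.
- trimmer_mouth (a point): Point on the trimmer's turning axis, level with the top of the unpressed brass screw: 50 mm above the bench, 25 mm along the housing's +y from its centre. Its axes are the housing's, NOT the slot's: the slot lies at the housing's x axis turned clockwise (seen from above) by joint trimmer_dial, plus an unknown error of up to 0.5 rad either way, as the trimmer is mounted askew.
- trimmer_dial (a joint): Turn of the trimmer screw in rad, growing clockwise seen from above; the end stop is at 2.4. At the start 0.3 to 0.7 short of it. It turns with a steady friction of 0.04 N m and stays where it is left. The blade has about 0.1 rad of play either way in the slot.
- trimmer_screw (a joint): How far the screw is pushed down in m: 0 free, 0.010 bottomed. Sprung: 1 N per mm plus 0.5 N to start. A push of 2 to 5 N is right; beyond 7.5 mm (8 N) it is damaged. A blade resting on the brass at 2 to 5 N off the slot's direction can be turned and slides over it without moving it; when it meets the slot the screw springs up round it and the push fades; then lower to push again.
- trimmer_strain (a joint): Twist of the trimmer's springy mount in rad, clockwise positive, from the torque on the screw: 1.2 N m per rad, about 0.03 in plain turning. It winds up once the stop is reached (a turning moment of 0.1 N m or more means the stop is felt); beyond 0.2 (0.24 N m) either way the trimmer is overstrained. It springs back when released.
- tool_grip (a point): Centre of the tuning tool's square orange handle, 14 x 14 mm, 54 mm tall, faces along this point's x and y, z up the tool. The tool stands at any yaw. Below the handle: a black round flange, 26 mm across, 4 mm thick (underside 33 mm below this point), and a white shaft, 8 mm across. A black stripe on the handle's top shows the blade's direction (x). Mass about 35 g.
- tool_tip (a point): Middle of the end of the tool's flat white blade, 108 mm below tool_grip; axes as tool_grip. The blade is 12 mm wide along x and 2.8 mm thick along y (1.8 mm over the last 3 mm).
- stand_mouth (a point): Centre of the top face of the fixed wooden stand, 70 x 70 x 85 mm high, at the mouth of its round hole, 19 mm across and 82 mm deep. The tool hangs in it with its flange on the top face (tool_grip then 33 mm above this point, up to 3 mm off centre).
- screwdriver_grip (a point): Handle of a red screwdriver lying on the bench. Leave alone.
- screw_jar: Glass jar, 52 mm across, 60 mm high; origin at the centre of its underside. Leave alone.
- lamp_cup: Aluminium lamp cup, 60 mm across, 30 mm high; origin at the centre of its underside. Leave alone.

How it is judged:
By the outcome, as a careful person would: the job done as asked, in the order asked, and still so for the second after the job is handed in, with the robot touching nothing.
It also fails if it takes over 69 s, if anything falls off the work surface, if the arm or the gripper's body presses on something with over 40 N, if the wrist force passes 120 N, or if a joint passes its speed limit or range.

ROBOT

A 6-joint arm with a two-finger parallel gripper is mounted at the origin on the work surface. World frame = base frame: x ahead of the robot, y to its left, z up, the work surface at z = 0. Lengths are in m, angles in rad, forces in N, time in s.
With the tool pointing down it reaches from about 0.35 to 0.85 m from the base axis. Payload 8.1 kg.
Tool frame: the origin (TCP) lies where the fingers leave the gripper's body, on its centre line; the fingertips stand 84 mm ahead of it and the grasp point (between the pads) lies 65 mm ahead of it; z points along the fingers, y is the line along which they close (so a half turn about z gives the same grasp; the last joint's range is limited). The gripper opens to 93 mm and grips with 3 to 60 N. Pads are 15 mm wide; open, the fingers measure 128 mm over their backs; the gripper's body (75 mm by 188 mm) begins 65 mm behind the grasp point.
Start: joints at [1.185, 0.13, 1.488, -0, 1.523, -0.085], TCP at [0.178, 0.573, 0.303] pointing down, gripper open.
Joint ranges: [-2.96, 2.96], [-0.89, 2.26], [0.02, 2.5], [-1.34, 4.48], [0, 2.73], [-2.66, 2.66]. Speed limits (rad/s): [2.39, 2.39, 2.79, 3.14, 3.14, 3.14].

INTERFACE

Orientations are given as a unit quaternion [w, x, y, z].
In Python, from rig import arm, solver, status, cams, order gives the robot as it stands. Calls block until the motion is done:
- arm.reach(position, orientation): joint-space move of the TCP to a pose.
- arm.move_l(position, ori=None, max_speed=0.15): straight line of the TCP; ori=None keeps the orientation; max_speed is the mean speed in m/s.
- arm.move_joints(angles): joint-space move.
- arm.open_gripper() and arm.gripper_close(grip_force=None): open the fingers fully, or close them until they stop; grip_force is the grip in N (None keeps the last).
- arm.sleep(seconds).
- solver.ik(position, orientation): joint angles nearest the present ones, or None.
- status.state(): the state.
- cams.snapshot(name): name is "side" or "top"; returns the picture (384x512x3 uint8, red, green, blue); there is no depth.
- cams.camera_info(name): a dict with "K" (3x3 intrinsics, pixels), "R" (3x3) and "t" (3): a world point X has camera coordinates R X + t. Camera axes: x right, y down, z forward; pixel columns grow to the right and rows downward; lengths in m; the calibration is good to about 2 mm. A picture is of the moment at which its call begins. camera_info takes no time and is no camera call.
A pose or a line that the arm cannot do raises arm.PlanningError and nothing moves.
- order.close_job(): hands the job in; it is judged then, once.
The state is a dict: "clock": time; "qpos": joint angles; "joint_velocities": joint speeds; "tau": joint torques, N m; "tcp_pos": TCP position; "orientation": TCP orientation; "wrist_force": force on the tool from outside, world axes, zero at the start; "moment": the same for the moment, N m; "finger_gap": opening from 0.0 (shut) to 1.0 (fully open); "grip_force": force on a finger pad.
Only numpy, scipy, OpenCV 4.12 (cv2) and the standard library are available. Lean on these libraries where they do the work, as an engineer would, in place of code of your own. Each camera call takes 0.05 s, during which the arm holds its last target. There are 200 camera calls.

## Working session

There is one attempt and no reset: what is moved stays moved. The work goes in short steps, each a Python script; the robot and the scene stay as the last script left them, time stands still between calls to the robot, and variables do not carry over. Pictures are saved under pics/ and viewed, at most 10 in all, crops included, and the job is handed in when it is done.

```bash
mkdir -p pics; ls; python3 - <<'E'
from rig import arm, solver, status, cams, order
import cv2,numpy as np
np.set_printoptions(precision=4,suppress=True)
ims=[]
for n in ("top","side"):
    im=cams.snapshot(n); cv2.imwrite(f"pics/{n}0.png",im[:,:,::-1]); c=cams.camera_info(n); print(n,c["K"],c["R"],c["t"])
    ims.append(im)
print(status.state())
E
```

```text
pics
top [[377.8568   0.     258.8795]
 [  0.     377.8568 189.4971]
 [  0.       0.       1.    ]] [[ 0.0157 -0.9991  0.0384]
 [-0.9916 -0.0205 -0.1276]
 [ 0.1283 -0.0361 -0.9911]] [0.0273 0.6512 0.6839]
side [[388.3761   0.     252.8479]
 [  0.     388.3761 188.4143]
 [  0.       0.       1.    ]] [[-0.9509 -0.309   0.019 ]
 [-0.1724  0.4774 -0.8616]
 [ 0.2572 -0.8226 -0.5072]] [0.5953 0.1528 0.7022]
{'clock': 0.1, 'qpos': array([ 1.1846,  0.1311,  1.4892,  0.    ,  1.523 , -0.0854]), 'joint_velocities': array([-0.0009, -0.0032, -0.0037,  0.0016, -0.002 ,  0.0015]), 'tau': array([  0.0015, -56.1346, -49.3093,   0.077 ,   0.0292,  -0.    ]), 'tcp_pos': array([0.1776, 0.5727, 0.3018]), 'orientation': array([-0.0002,  0.1498,  0.9887, -0.0008]), 'wrist_force': array([ 0.3842,  0.6435, -0.3483]), 'moment': array([ 0.0423,  0.0241, -0.0712]), 'grip_force': 0.0, 'finger_gap': 0.9935029490633406}
```

View pics/top0.png

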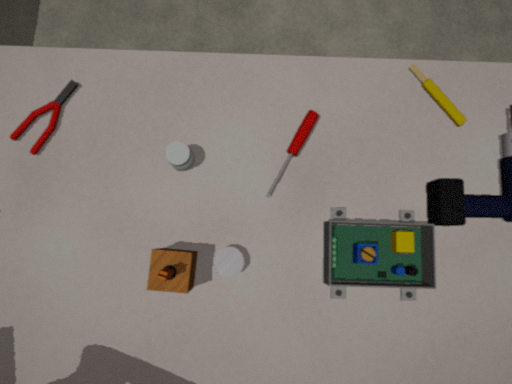

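View pics/side0.png

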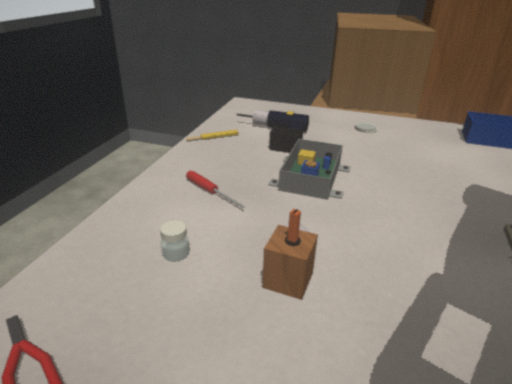

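The top view shows the stand at about (172,270) with the orange handle at (167,272). The housing spans (330..434, 220..287), with the trimmer at (368,254). In the side view the stand is at (290,260) and the tool top at (295,212). Next I'll measure with enlarged crops.

```bash
cat > geo.py <<'E'
import numpy as np, cv2
from rig import arm, solver, status, cams, order
np.set_printoptions(precision=4,suppress=True)
def ray(n,u,v,z):
    """pixel -> world point on the plane at height z"""
    c=cams.camera_info(n); R=np.array(c["R"]); o=-R.T@c["t"]
    d=R.T@np.linalg.inv(c["K"])@[u,v,1.]
    return o+d*(z-o[2])/d[2]
def proj(n,X):
    c=cams.camera_info(n); p=c["K"]@(np.array(c["R"])@X+c["t"]); return p[:2]/p[2]
E
python3 - <<'E'
from geo import *
t=cv2.imread("pics/top0.png"); s=cv2.imread("pics/side0.png")
def crop(im,x,y,w,h,k): return cv2.resize(im[y:y+h,x:x+w],None,fx=k,fy=k,interpolation=cv2.INTER_CUBIC)
a=crop(t,145,244,56,52,7); b=crop(t,345,232,56,52,7)
cv2.imwrite("pics/crop1.png",np.hstack([a,b]))
for n,u,v,z in [("top",230,262,.03),("top",172,270,.085),("top",368,254,.05)]:
    X=ray(n,u,v,z); print(u,v,X,proj("side",X))
# housing rim: outer outline
print([ray("top",*p,0)[:2] for p in [(338,213),(406,215),(338,292),(408,294)]])
E
```

```text
230 262 [0.5123 0.0913 0.03  ] [294.8901 231.3682]
172 270 [0.5007 0.1896 0.085 ] [291.0836 239.9143]
368 254 [ 0.5318 -0.1672  0.05  ] [310.9464 163.1956]
[array([ 0.6112, -0.1238]), array([ 0.6097, -0.2638]), array([ 0.455, -0.122]), array([ 0.4526, -0.2624])]
```

View pics/crop1.png

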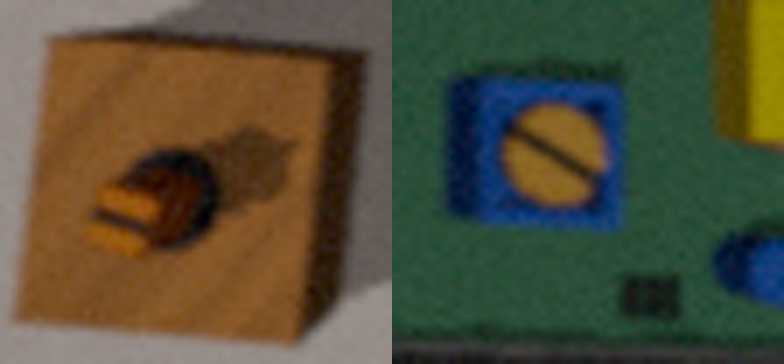

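The crop shows the handle's top face at about (163,275) in image pixels, with the stripe running roughly along y. The brass disc is near (368,254), and its slot runs from upper left to lower right at about 60° yaw. I'll measure these by mask.

```bash
cat >> geo.py <<'E'
def up(im,x,y,w,h,k=8):
    """enlarged crop (HSV) and the map from its pixels to image pixels"""
    b=cv2.resize(im[y:y+h,x:x+w],None,fx=k,fy=k,interpolation=cv2.INTER_CUBIC)
    return cv2.cvtColor(b,cv2.COLOR_BGR2HSV), lambda p:(np.asarray(p,float)+.5)/k-.5+[x,y]
def hull(m):
    c=max(cv2.findContours(m.astype(np.uint8),cv2.RETR_EXTERNAL,cv2.CHAIN_APPROX_NONE)[0],key=cv2.contourArea)
    return cv2.convexHull(c)
def axis(P):
    """centre and yaw of the long axis of world xy points"""
    c=P.mean(0); v=np.linalg.eigh(np.cov((P-c).T))[1][:,1]
    return c,np.arctan(v[1]/v[0])
def quat(th):
    """pointing down, gripper y (closing line) at yaw th"""
    a=(th+np.pi/2)/2; return np.array([0,np.cos(a),np.sin(a),0])
def trimmer(im):
    h,f=up(im,352,238,36,32)
    br=(h[...,0]>8)&(h[...,0]<28)&(h[...,1]>90)&(h[...,2]>90)
    H=hull(cv2.morphologyEx(br.astype(np.uint8),cv2.MORPH_CLOSE,np.ones((21,21))))
    e=cv2.fitEllipse(H); c=ray("top",*f(e[0]),.05)
    ins=np.zeros(br.shape,np.uint8); cv2.ellipse(ins,(e[0],tuple(.8*np.array(e[1])),e[2]),1,-1)
    v,u=np.nonzero((ins>0)&(h[...,2]<95))
    P=np.array([ray("top",*q,.05)[:2] for q in f(np.c_[u,v])])
    return c[:2],e,f(e[0]),*axis(P)
E
python3 - <<'E'
from geo import *
t=cv2.imread("pics/top0.png"); s=cv2.imread("pics/side0.png")
print("trimmer c, ellipse, px, slot mid, yaw",trimmer(t))
h,f=up(t,150,262,32,24)
for vmin in (150,):
    m=(h[...,0]<22)&(h[...,1]>150)&(h[...,2]>190)
    m=cv2.morphologyEx(m.astype(np.uint8),cv2.MORPH_CLOSE,np.ones((17,17)))
    H=hull(m); r=cv2.minAreaRect(H); print("handle top",f(r[0]),r,ray("top",*f(r[0]),.145))
st=(h[...,2]<90)&(cv2.drawContours(np.zeros(m.shape,np.uint8),[H],0,1,-1)>0)
v,u=np.nonzero(st); P=np.array([ray("top",*q,.145)[:2] for q in f(np.c_[u,v])]); print("stripe",axis(P),len(P))
h,f=up(s,280,200,36,50)
m=((h[...,0]<9)|(h[...,0]>172))&(h[...,1]>170)
H=hull(m); p=f(H[:,0]); print("side handle box",p.min(0),p.max(0)); 
h,f=up(t,145,244,56,52)
m=(h[...,0]<20)&(h[...,1]>90)&(h[...,2]>90)
H=hull(m); r=cv2.minAreaRect(H); print("stand",f(r[0]),r,ray("top",*f(r[0]),.085))
for ps in [(0.5,0.2)]:
    print("cam pos",[-np.array(cams.camera_info(n)["R"]).T@cams.camera_info(n)["t"] for n in("top","side")])
print("disc far",ray("side",365,128,.02))
E
```

```text
trimmer c, ellipse, px, slot mid, yaw (array([ 0.5322, -0.1668]), ((129.62374877929688, 129.44589233398438), (110.62068939208984, 116.1344985961914), 146.49876403808594), array([367.7655, 253.7432]), array([ 0.5325, -0.167 ]), np.float64(1.0347706617513597))Traceback (most recent call last):
  File "<stdin>", line 8, in <module>
  File "geo.py", line 16, in hull
    c=max(cv2.findContours(m.astype(np.uint8),cv2.RETR_EXTERNAL,cv2.CHAIN_APPROX_NONE)[0],key=cv2.contourArea)
ValueError: max() iterable argument is empty
```

```bash
python3 - <<'E'
from geo import *
t=cv2.imread("pics/top0.png"); s=cv2.imread("pics/side0.png")
h,f=up(t,155,266,22,18)
print(h[::8,::8,2]); print(h[::8,::8,0])
h,f=up(s,280,200,36,50)
m=((h[...,0]<12)|(h[...,0]>172))&(h[...,1]>150)
print(h[::24,::16,0]); print(h[::24,::16,1]); print(h[::24,::16,2])
h,f=up(t,145,244,56,52)
m=(h[...,0]<20)&(h[...,1]>90)&(h[...,2]>80)
H=hull(m); q=cv2.approxPolyDP(H,12,True)[:,0]; print("stand corners",f(q),[ray("top",*p,.085)[:2] for p in f(q)])
print("cam pos",[-np.array(cams.camera_info(n)["R"]).T@cams.camera_info(n)["t"] for n in("top","side")])
E
```

```text
[[128 130 130 130 133 133 133 134 133 120 100  76  47  25  29  23  11  17
   33  54  72  75]
 [132 133 130 130 133 133 133 135 127 102  72  49  37  24  22  12   8  16
   25  35  60  75]
 [131 131 133 134 133 132 132 130 112  73  46  39  41  40  29  15  17  14
   16  16  35  63]
 [131 129 133 134 132 128 121 105  79  55  45  50  55  51  44  37  36  27
   19  14  23  53]
 [134 133 132 132 130 121 107  84  66  56  45  46  49  44  49  51  49  46
   38  26  22  43]
 [134 133 133 130 131 134 130 117 101  86  71  60  51  49  54  56  56  57
   48  29  14  30]
 [134 133 133 131 136 148 152 152 143 133 124 107  83  65  58  56  59  60
   46  29  17  30]
 [134 133 131 125 124 141 153 155 154 155 153 146 122  84  60  63  63  53
   39  25  14  32]
 [133 133 126 108  85  89 110 126 140 152 156 152 131  88  62  66  64  53
   33   8  11  49]
 [133 132 124 104  75  61  59  69  87 107 126 129 110  76  63  62  59  47
   27   6  23  81]
 [133 132 132 128 121 109  87  69  64  62  70  83  79  66  62  59  55  40
   16  12  45  97]
 [132 131 136 147 153 149 139 125 111  92  71  66  67  65  61  59  45  30
   
[... 5346 characters left out ...]
 122 123 121 119 138 145 152 152 147 151 165 172]
 [145 143 143 120 102 122 123 125 119 117 145 146 140 147 152 150 144 142]
 [148 142 132  76 109 121 121 126 117  86  97 148 148 142 143 148 153 149]
 [147 150 138  75  52  62  83 100  75  54  82 140 149 151 149 142 144 136]
 [148 149 148 142 113  78  63  57  69  88 127 140 141 144 152 152 145 105]
 [139 144 147 149 150 148 142 140 140 140 138 135 139 141 140 145 126  89]]
stand corners [[191.5625 252.8125]
 [186.5625 292.6875]
 [146.9375 289.1875]
 [151.8125 249.1875]] [array([0.5307, 0.157 ]), array([0.4626, 0.163 ]), array([0.4677, 0.231 ]), array([0.5359, 0.2262])]
cam pos [array([0.5576, 0.0653, 0.7598]), array([0.4118, 0.6886, 0.4765])]
```

```bash
python3 - <<'E'
from geo import *
G=ray("top",163.0,275.7,.145); a=ray("top",160,275,.145); b=ray("top",166,276.9,.145); d=b-a
yaw=np.arctan(d[1]/d[0]); print("tool",G,yaw,"side px",proj("side",G))
x0,y0=np.mean([G[:2],[.4992,.1943]],axis=0); print(x0,y0)
for th in (yaw-np.pi/2,yaw+np.pi/2,yaw,yaw-np.pi):
    print(round(th,3),[solver.ik([x0,y0,.183],quat(th)), solver.ik([.5323,-.1669,.22],quat(th-yaw+1.035)),solver.ik([.5323,-.1669,.22],quat(th-yaw+.3))])
E
```

```text
tool [0.4968 0.1923 0.145 ] 1.2827302072761406 side px [295.882  210.5103]
0.4979776203512465 0.19330035921255528
-0.288 [array([ 0.2743,  0.044 ,  1.8036, -0.    ,  1.294 ,  0.5623]), array([-0.3957,  0.0711,  1.7046, -0.    ,  1.3659,  0.14  ]), array([-0.3957,  0.0711,  1.7046, -0.    ,  1.3659,  0.875 ])]
2.854 [array([ 0.2743,  0.044 ,  1.8036, -0.    ,  1.294 , -2.5793]), None, array([-0.3957,  0.0711,  1.7046, -0.    ,  1.3659, -2.2665])]
1.283 [array([ 0.2743,  0.044 ,  1.8036, -0.    ,  1.294 , -1.0085]), array([-0.3957,  0.0711,  1.7046, -0.    ,  1.3659, -1.4307]), array([-0.3957,  0.0711,  1.7046, -0.    ,  1.3659, -0.6957])]
-1.859 [array([ 0.2743,  0.044 ,  1.8036, -0.    ,  1.294 ,  2.1331]), array([-0.3957,  0.0711,  1.7046, -0.    ,  1.3659,  1.7108]), array([-0.3957,  0.0711,  1.7046, -0.    ,  1.3659,  2.4458])]
```

```bash
python3 - <<'E'
from geo import *
q=quat(-.288); x,y=.4972,.1928
arm.reach([x,y,.27],q)
arm.move_l([x,y,.183],max_speed=.12)
arm.gripper_close(25)
s=status.state(); print(s["clock"],s["tcp_pos"],s["finger_gap"]*93,s["grip_force"],s["wrist_force"],s["moment"])
arm.move_l([x,y,.320],max_speed=.12)
arm.sleep(.3); s=status.state(); print(s["clock"],s["tcp_pos"],s["finger_gap"]*93,s["wrist_force"],s["moment"])
for n in("top","side"): cv2.imwrite(f"pics/{n}1.png",cams.snapshot(n)[:,:,::-1])
t=cv2.imread("pics/top1.png"); s=cv2.imread("pics/side1.png")
k=lambda im,x,y,w,h:cv2.resize(im[y:y+h,x:x+w],(400,400*h//w),interpolation=cv2.INTER_CUBIC)
p=proj("side",np.array([x,y,.2])).astype(int); print(p)
cv2.imwrite("pics/v1.png",np.hstack([k(t,120,220,100,100),k(s,p[0]-60,p[1]-60,120,120)]))
E
```

```text
3.9833 [0.4972 0.1928 0.183 ] 13.804279134805288 24.999978840351105 [-0.3108 -0.2078 -0.6503] [-0.0651  0.0653  0.032 ]
5.575 [0.4971 0.1928 0.3195] 13.662637981128247 [ 0.3534  0.2242 -0.6046] [-0.1613  0.0588 -0.0077]
[298 179]
```

View pics/v1.png

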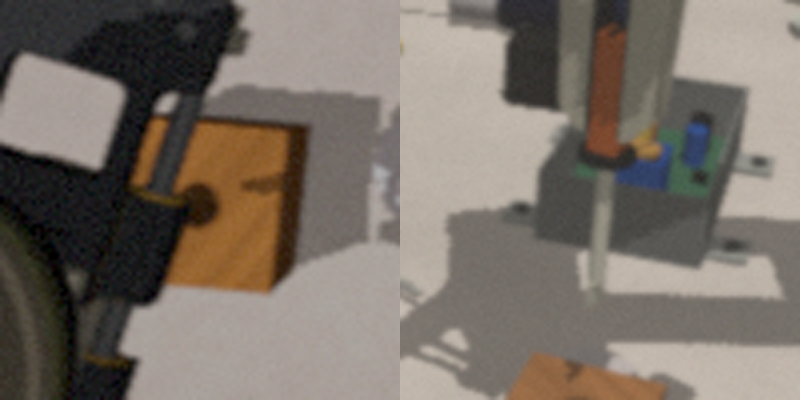

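The tool is gripped and upright, with its tip at about (295,208) in the side image. Next I'll move it above the trimmer and look.

```bash
python3 - <<'E'
from geo import *
print("tip pred",proj("side",np.array([.4971,.1928,.1465])))
th=1.035-np.pi/2; q=quat(th); x,y=.5324,-.1669
arm.reach([x,y,.30],q)
arm.move_l([x,y,.173+.066],max_speed=.1)
arm.sleep(.3); s=status.state(); print(s["clock"],s["tcp_pos"],s["wrist_force"],s["moment"])
for n in("top","side"): cv2.imwrite(f"pics/{n}2.png",cams.snapshot(n)[:,:,::-1])
t=cv2.imread("pics/top2.png"); s=cv2.imread("pics/side2.png")
k=lambda im,x,y,w,h:cv2.resize(im[y:y+h,x:x+w],(400,400*h//w),interpolation=cv2.INTER_CUBIC)
T=np.array([x,y,.066])
for n in("top","side"): print(n,proj(n,T),proj(n,T+[0,0,-.016]))
p=proj("side",T).astype(int)
cv2.imwrite("pics/v2.png",np.hstack([k(t,335,220,64,64),k(s,p[0]-30,p[1]-30,50,50)]));print(p-30)
E
```

```text
tip pred [295.6651 209.8261]
8.0917 [ 0.5327 -0.1671  0.2397] [ 0.8944 -0.4289  0.1269] [-0.0748  0.1295 -0.0824]
top [370.6592 254.012 ] [367.8303 253.657 ]
side [311.2915 157.3137] [310.6683 163.2089]
[281 127]
```

View pics/v2.png

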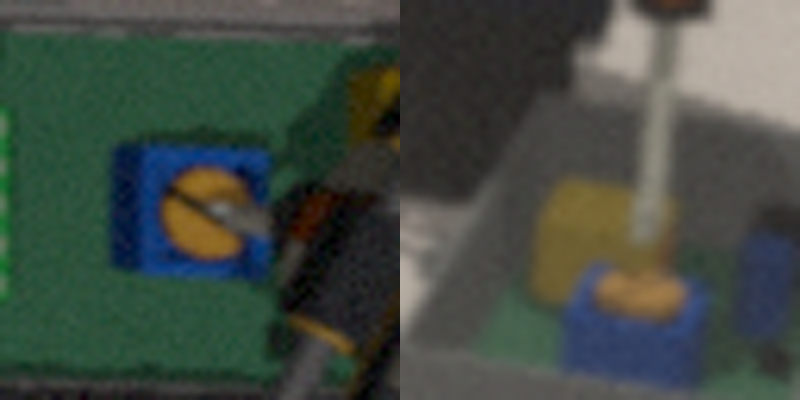

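The tip agrees with the prediction in both views: about (371,254) in top and (311,157) in side. It sits over the slot and is aligned with it. I'll lower it in small force-checked steps.

```bash
cat >> geo.py <<'E'
def meas(n=6):
    """mean wrist force, moment and TCP position"""
    r=[]
    for _ in range(n):
        arm.sleep(.04); s=status.state(); r.append(np.r_[s["wrist_force"],s["moment"],s["tcp_pos"]])
    r=np.mean(r,0); return r[:3],r[3:6],r[6:]
E
python3 - <<'E'
from geo import *
x,y=.5324,-.1669
F0,M0,p=meas(12); np.save("base.npy",np.r_[F0,M0]); print("base",F0,M0,p)
arm.move_l([x,y,.2265],max_speed=.06)
z=.2265
while z>.2145:
    z-=.001; arm.move_l([x,y,z],max_speed=.03); F,M,p=meas(); print(round(z,4),p,F-F0,M-M0)
    if (F-F0)[2]>1.6: break
print(status.state()["clock"])
E
```

```text
base [-0.2136  0.2179 -0.288 ] [-0.0673  0.1073 -0.0058] [ 0.5324 -0.1669  0.239 ]
0.2255 [ 0.5325 -0.1669  0.2257] [ 0.204  -0.1358 -0.0189] [0.007  0.0132 0.0118]
0.2245 [ 0.5324 -0.1669  0.2245] [ 0.2734 -0.5793 -0.2648] [ 0.0052 -0.0164  0.0018]
0.2235 [ 0.5324 -0.1669  0.2235] [ 0.4279 -0.1791  0.1081] [-0.008   0.0082  0.0284]
0.2225 [ 0.5325 -0.1669  0.2226] [ 0.4059 -0.4051  0.3035] [-0.0278 -0.0768  0.0053]
0.2215 [ 0.5325 -0.1669  0.2216] [ 0.2479 -0.6961  1.4247] [-0.0356 -0.1112 -0.0038]
0.2205 [ 0.5325 -0.167   0.2205] [ 2.1861 -1.3682  0.3749] [-0.2399 -0.4484  0.0037]
0.2195 [ 0.5325 -0.1669  0.2196] [ 1.8135 -1.2631  0.9408] [-0.301  -0.5181  0.0178]
0.2185 [ 0.5325 -0.1669  0.2186] [ 2.4919 -1.4409  1.5257] [-0.3219 -0.5644  0.0147]
0.2175 [ 0.5325 -0.1669  0.2176] [ 2.4472 -1.4003  2.6506] [-0.3433 -0.5829  0.0148]
13.55
```

```bash
python3 - <<'E'
from geo import *
B=np.load("base.npy"); n=np.array([.86,-.51])
for d in (.0005,.001,.0015):
    p0=np.array([.5324,-.1669])+d*n; arm.move_l([*p0,.2175],max_speed=.03)
    F,M,p=meas(8); F=F-B[:3]; print(d,p,F,"lat",F[:2]@n,"along",F[0]*.51+F[1]*.86,M-B[3:])
    if F[:2]@n<.5: break
E
```

```text
0.0005 [ 0.5327 -0.1671  0.2174] [ 1.3321 -0.625   2.4742] lat 1.4643755303177253 along 0.14184804578122934 [-0.1236 -0.3098  0.0042]
0.001 [ 0.5331 -0.1673  0.2173] [-0.1973  0.3845  2.5694] lat -0.36574542033678775 along 0.23008556799160865 [0.1454 0.1551 0.0057]
```

```bash
cat > turn.py <<'E'
from geo import *
import sys
B=np.load("base.npy"); P=np.array([.5332,-.1674,.2170]); yaw=1.035
for i in range(26):
    yaw-=.04; arm.move_l(P,quat(yaw-np.pi/2),max_speed=.03)
    F,M,p=meas(6); F=F-B[:3]; mz=(M-B[3:])[2]; n=np.array([np.sin(yaw),-np.cos(yaw)]); lat=F[:2]@n
    print(round(yaw,3),"Mz %.3f Fz %.2f lat %.2f"%(mz,F[2],lat),P)
    if mz>.1: break
    if F[2]>6 or abs(lat)>8: print("odd"); break
    if abs(lat)>.6: P[:2]+=n*np.clip(lat/3600*.6,-.0005,.0005)
    if F[2]<2: P[2]-=.0005
    if F[2]>4.2: P[2]+=.0005
F,M,p=meas(8); print("end Mz",(M-B[3:])[2],F-B[:3],status.state()["clock"]); np.save("P.npy",np.r_[P,yaw])
E
python3 turn.py
```

```text
0.995 Mz 0.008 Fz 1.22 lat 1.06 [ 0.5332 -0.1674  0.217 ]
0.955 Mz 0.024 Fz 1.25 lat 0.70 [ 0.5333 -0.1675  0.2165]
0.915 Mz 0.015 Fz 2.00 lat 0.74 [ 0.5334 -0.1676  0.216 ]
0.875 Mz 0.018 Fz 1.82 lat 0.84 [ 0.5335 -0.1676  0.216 ]
0.835 Mz 0.019 Fz 2.58 lat 0.75 [ 0.5336 -0.1677  0.2155]
0.795 Mz 0.047 Fz 2.85 lat 0.03 [ 0.5337 -0.1678  0.2155]
0.755 Mz 0.044 Fz 2.45 lat 0.04 [ 0.5337 -0.1678  0.2155]
0.715 Mz 0.050 Fz 2.61 lat -0.18 [ 0.5337 -0.1678  0.2155]
0.675 Mz 0.054 Fz 2.86 lat 0.17 [ 0.5337 -0.1678  0.2155]
0.635 Mz 0.044 Fz 2.33 lat -0.21 [ 0.5337 -0.1678  0.2155]
0.595 Mz 0.037 Fz 2.65 lat 0.11 [ 0.5337 -0.1678  0.2155]
0.555 Mz 0.065 Fz 2.53 lat 0.02 [ 0.5337 -0.1678  0.2155]
0.515 Mz 0.049 Fz 2.47 lat 0.76 [ 0.5337 -0.1678  0.2155]
0.475 Mz 0.036 Fz 2.63 lat 0.09 [ 0.5338 -0.1679  0.2155]
0.435 Mz 0.080 Fz 2.51 lat 0.32 [ 0.5338 -0.1679  0.2155]
0.395 Mz 0.090 Fz 2.76 lat 0.17 [ 0.5338 -0.1679  0.2155]
0.355 Mz 0.082 Fz 2.36 lat -0.07 [ 0.5338 -0.1679  0.2155]
0.315 Mz 0.118 Fz 2.94 lat -0.19 [ 0.5338 -0.1679  0.2155]
end Mz 0.13409625272622186 [0.3217 0.334  2.7114] 24.05
```

The stop is felt: the moment rose to 0.13 N m from a plain turning value of about 0.045. I'll relieve the twist, lift straight out and check the screw.

```bash
python3 - <<'E'
from geo import *
B=np.load("base.npy"); *P,yaw=np.load("P.npy"); P=np.array(P)
for k in range(4):
    yaw+=.04; arm.move_l(P,quat(yaw-np.pi/2),max_speed=.03); F,M,p=meas(5); mz=(M-B[3:])[2]; print(round(yaw,3),mz)
    if mz<.02: break
arm.move_l(P+[0,0,.012],max_speed=.04); print(meas(4)[0]-B[:3])
arm.move_l(P+[0,0,.085],max_speed=.12)
arm.reach([.4972,.1928,.32],quat(-.288)); arm.sleep(.3)
for n in("top","side"): cv2.imwrite(f"pics/{n}3.png",cams.snapshot(n)[:,:,::-1])
t=cv2.imread("pics/top3.png"); s=cv2.imread("pics/side3.png")
print(trimmer(t)); print(status.state()["clock"],status.state()["tcp_pos"])
k=lambda im,x,y,w,h:cv2.resize(im[y:y+h,x:x+w],(400,400*h//w),interpolation=cv2.INTER_CUBIC)
cv2.imwrite("pics/v3.png",np.hstack([k(t,335,220,64,64),k(s,238,119,120,120)[:400]]))
E
```

```text
0.355 0.08234989728664728
0.395 0.05608214850610669
0.435 0.059719715835369905
0.475 0.038350321758709525
[ 0.359  -0.358   0.0974]
(array([ 0.5325, -0.1667]), ((129.27908325195312, 128.21713256835938), (112.09242248535156, 115.87555694580078), 166.15283203125), array([367.7224, 253.5896]), array([ 0.5327, -0.1668]), np.float64(0.7170536547322819))
29.0167 [0.4974 0.1924 0.32  ]
```

View pics/v3.png

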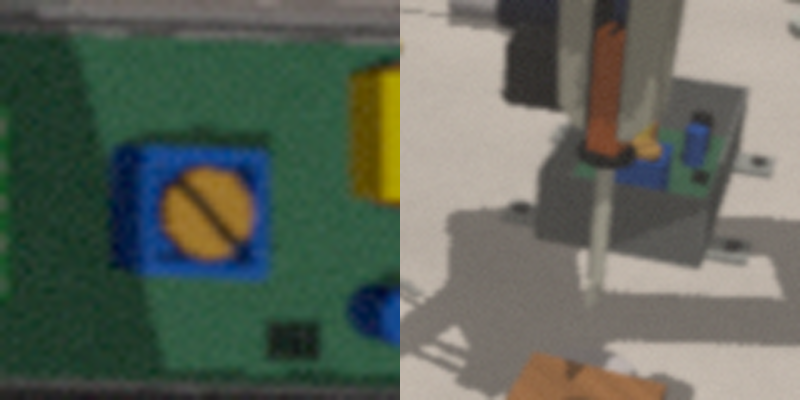

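The slot moved from yaw 1.035 to 0.717. The moment was elastic over the last steps, with the same values winding and unwinding, so the stop was reached. The tool still hangs upright with its tip at about (295,208) in the side view. Now I'll return it.

```bash
python3 - <<'E'
from geo import *
x,y=.4972,.1928
arm.move_l([x,y,.32],max_speed=.05); F0,M0,_=meas(10)
arm.move_l([x,y,.245],max_speed=.1); print(meas(4)[0]-F0)
arm.move_l([x,y,.187],max_speed=.08); F,M,p=meas(5); print(p,F-F0)
z=.187
while z>.1815 and (F-F0)[2]<1.5 :
    z-=.001; arm.move_l([x,y,z],max_speed=.03); F,M,p=meas(5); print(round(z,4),F-F0)
arm.open_gripper(); arm.sleep(.3)
arm.move_l([x,y,.27],max_speed=.12)
arm.move_joints([1.185,.13,1.488,0,1.523,-.085])
arm.sleep(.5)
for n in("top","side"): cv2.imwrite(f"pics/{n}4.png",cams.snapshot(n)[:,:,::-1])
print(status.state()["clock"],status.state()["finger_gap"])
t=cv2.imread("pics/top4.png"); s=cv2.imread("pics/side4.png")
cv2.imwrite("pics/v4.png",cv2.resize(np.hstack([t[200:320,110:270],s[170:290,210:370]]),None,fx=2.4,fy=2.4,interpolation=cv2.INTER_CUBIC))
E
```

```text
[ 0.3128 -0.093  -0.878 ]
[0.4976 0.1929 0.1878] [ 0.0617 -0.4061 -0.2205]
0.186 [ 0.1387  0.1668 -0.3172]
0.185 [-0.1651 -0.041  -0.1087]
0.184 [-0.1891  0.4396 -0.607 ]
0.183 [-0.0008 -0.0546 -0.3681]
0.182 [-3.936  -1.1373  7.9151]
39.025 0.9979810736581648
```

View pics/v4.png

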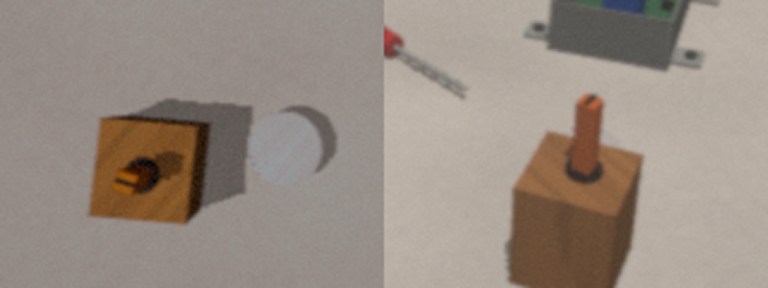

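The tool stands upright in the stand with its flange on the top face: handle top at about (163,275) in the top image, as at the start. The cup beside it, at about (230,262), hasn't moved.

```bash
python3 -c "
from rig import order
print(order.close_job())"
```

```text
the job is handed in; nothing more can be done
None
```

I turned the trimmer screw clockwise about 0.32 rad to its end stop (felt at about 0.13 N m, pushing with about 2.7 N), put the tuning tool back upright in its stand, and handed the job in at about 39 s; the result has not been reported.

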